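# Unfold the press crank and clamp the headstock template

## Robot

A 6-joint arm with a two-finger parallel gripper is mounted at the origin on the work surface. World frame = base frame: x ahead of the robot, y to its left, z up, the work surface at z = 0. Lengths are in m, angles in degrees, forces in N, time in s.
With the tool pointing down it reaches from about 0.35 to 0.875 m from the base axis. Payload 4.2 kg.
Tool frame: the origin (TCP) lies midway between the tips of the shut fingers; the grasp point (between the pads) lies 19 mm behind it; y points along the fingers, x is the direction in which the jaws open and shut, and the axes are right-handed (so a half turn about y gives the same grasp; the last joint's range is limited). The gripper opens to 87 mm and grips with 3 to 60 N. Pads are 19 mm wide; open, the fingers measure 117 mm over their backs; the gripper's body (75 mm by 190 mm) begins 51 mm behind the grasp point.
Start: joints at [-54.225, 22.042, 0.453, 0, -68.411, -14.817], TCP at [0.224, -0.584, 0.223] pointing down, gripper open.
Joint ranges: [-179.83, 179.83], [-69.29, 118.12], [-61.27, 80.66], [-181.25, 117.63], [-171.15, -9.14], [-177.46, 177.46]. Speed limits (degrees/s): [159.86, 159.86, 180, 180, 180, 180].

## Interface

Orientations are given as a 3x3 rotation matrix whose columns are the frame's x, y, z axes.
In Python, from station import * gives the robot as it stands.
- The arm moves only by the tool jog_arm, never from a script. Its argument "series" is a list of rows, each a list of 3 entries, a list of its own where there are three numbers: the shift along the tool's x, y, z in m, then the turn, a rotation vector about the tool's x, y, z in degrees, then the finger opening in m, from 0 to 0.087. A call has 1 to 10 rows; each row shifts and turns the commanded pose from where the row before left it, along the tool's axes as they then stand; what a row does not reach is not made up. A row lasts 1/8 s, in which the tool goes at most 62.5 mm and 10.7 degrees, less where a joint would pass 70% of its speed; a pose out of reach is approached as far as the arm can. A call is refused whole if a number of a shift passes 0.0625 or a number of a turn 10.7, either way. A call with a gripper value outside its range is refused whole. The fingers move at their own pace and stop on an object; the grip force is fixed at half the most. Time passes only in rows, so rows that do not move let the fingers close. It gives the time, the measured TCP pose, the force and the opening at its end, in the units of the state.
- sense(): the state, without advancing time (a new reading comes with each control period).
- capture(name): name is "scene" or "top"; returns the picture (480x640x3 uint8, red, green, blue); there is no depth.
- camera_info(name): a dict with "fx", "fy", "cx", "cy" (pixels), "k1" (the pictures are not rectified: a ray, as slopes to the right and down, at radius r is drawn at 1 + k1 r^2 times it, then the intrinsics apply), "rvec" (rotation vector, rad) and "tvec" (3), from world to camera coordinates, as OpenCV has them. Camera axes: x right, y down, z forward; pixel columns grow to the right and rows downward; lengths in m; the calibration is good to about 2 mm. A picture is of the moment at which its call begins. camera_info takes no time and is no camera call.
- finish_job(): hands the job in, once; it reports no verdict.
The state is a dict: "time_s": time; "joints": joint angles; "joint_velocities": joint speeds; "effort": joint torques, N m; "tcp_pos": TCP position; "ee_rot": TCP orientation; "wrist_force": force on the tool from outside, world axes, zero at the start; "moment": the same for the moment, N m; "gripper_width": opening from 0.0 (shut) to 1.0 (fully open).
Only numpy, scipy, OpenCV 4.12 (cv2) and the standard library are available. Lean on these libraries where they do the work, as an engineer would, in place of code of your own. Each camera call takes 0.05 s, during which the arm holds its last target. There are 200 camera calls.

## Task

Get the hand press ready for work: first swing its folded crank handle fully up to its stop so that it stands upright on the crank arm, and only then crank clockwise (seen from above) until the foot of the press clamps the walnut headstock template at about 40 N, never hard enough to crush it (80 N). Let go with the template clamped and the handle still upright, and do not disturb the other things on the table.

Things in the scene. Friction and masses are not known exactly. Their poses are not given: they have to be found in the camera images.
- hub (a point): Point on the vertical spindle axis of the aluminium hand press, level with the handle's hinge pin, 175 mm above the table. x points along the crank arm to the hinge, z up. Press head top at 138 mm; arm 14 mm wide, top at 160 mm, over a boss 32 mm across. The press is fixed and nothing stands higher than the crank: the full circle is free.
- pivot (a point): Centre of the handle's level hinge pin, square to the arm, at the arm's outer end, 85 mm from the spindle axis, between two cheeks (22 mm over all, tops 8 mm above the pin). The frame turns with the handle: its -x axis points along the handle to its free end.
- grip (a point): Point on the centre line of the handle's walnut grip, 52 mm from the hinge pin. The grip is a round sleeve 18 mm across, from 12 to 76 mm from the pin, that spins freely about its own length. Folded, it lies level over the arm, pointing to the spindle, with 6 mm of air below it.
- fold (a joint): Angle of the handle about its hinge pin: 0 folded flat along the arm towards the spindle, 1.57 upright against its hard stop (the working position). It starts between 0 and 0.45. The hinge is stiff (0.2 N m, some 4 N at the grip), so the handle stays where it is left.
- crank (a joint): Crank angle, 0 at the start, growing clockwise seen from above; end stop 3.6. Each rad lowers the ram 8 mm. The spindle drags with about 0.4 N m (5 N at the handle, square to the arm, while turning) and stays where it is left, so the clamping stays on. Once the foot bears, each 10 N of clamping takes 0.06 rad more and adds 0.94 N at the handle.
- ram: Press ram with a spring foot (20 N per mm) 26 mm across; origin at the centre of the foot's underside, 84 mm above the table at the start. Under it the walnut headstock template (152 x 64 x 20 mm, two long slots) lies on a round anvil set by hand: the gap below the foot is 10 to 18 mm, so the touch must be felt at the handle.
- peg0: Pear-wood peg blank, 77 mm long and 20 mm thick at the head, lying near the press. Bystander.
- peg1: Pear-wood peg blank like the other. Bystander.
- saddle: Round bone saddle, a ring 34 mm across and 8 mm thick. Bystander.
- burnisher: Tin burnisher shaped like an oil can, 60 mm across, 95 mm tall, origin under its base. Bystander.
- shaper: Wooden peg shaper block, 90 x 36 x 28 mm. Bystander.
- dish: White ceramic dish, 80 mm across, 25 mm high. Bystander.
- reamer: Reamer with a wooden handle, 170 mm long, lying flat. Bystander.

How it is judged:
By the outcome, as a careful person would: the job done as asked, in the order asked, and still so for the second after the job is handed in, with the robot touching nothing.
It also fails if it takes over 72 s, if anything falls off the work surface, if the arm or the gripper's body presses on something with over 40 N, if the wrist force passes 120 N, or if a joint passes its speed limit or range.

## Working session

There is one attempt and no reset: what is moved stays moved. The work goes in short steps, Python scripts to look and compute and a tool call to move; the robot and the scene stay as the last step left them, time stands still between calls to the robot, and variables do not carry over. Pictures are saved under pics/ and viewed, about 8 in all and at most 12, crops included, and the job is handed in when it is done.

Besides the shell and the picture viewer there is one more tool, called after "Request:" as name([rows], argument=value, ...), one row to a line, values as JSON. jog_arm: Moves the arm, as the interface text tells. Its arguments: {"type":"object","properties":{"series":{"type":"array","items":{"type":"array"}}},"required":["series"]}

```bash
mkdir -p pics; python3 - <<'E'
from station import *
import cv2
for n in("scene","top"):
    cv2.imwrite(f"pics/{n}0.png",capture(n)[:,:,::-1]); print(n,camera_info(n))
s=sense(); print(s)
E
```

```text
scene {'fx': 464.67552324184476, 'fy': 464.67552324184476, 'cx': 325.93702058920786, 'cy': 233.40425709262215, 'k1': -0.019757973378921056, 'rvec': array([ 1.83384966,  1.74162226, -0.68157603]), 'tvec': array([-0.03232053, -0.33059136,  1.4091217 ])}
top {'fx': 445.0541984742379, 'fy': 445.0541984742379, 'cx': 318.34000530743936, 'cy': 240.7428835914639, 'k1': -0.058010496739852375, 'rvec': array([ 2.21593923, -2.17058591,  0.11560835]), 'tvec': array([-0.01278999,  0.58930104,  0.98063852])}
{'time_s': 0.1, 'joints': array([-5.42235389e+01,  2.20871903e+01,  3.87877641e-01, -2.39777994e-02,
       -6.84122530e+01, -1.48151994e+01]), 'joint_velocities': array([ 0.11906041, -0.04928815,  0.31748411,  0.07204168, -0.11863837,
       -0.03373502]), 'effort': array([-6.96107918e-05, -3.91689885e+01,  1.87936181e+01,  4.23193663e+00,
        1.34927835e-02, -6.99623774e-05]), 'tcp_pos': array([ 0.22338848, -0.58313801,  0.22156551]), 'ee_rot': array([[-3.57591707e-01, -8.22646943e-04, -9.33877666e-01],
       [ 9.33875925e-01,  1.80723437e-03, -3.57592632e-01],
       [ 1.98190830e-03, -9.99998029e-01,  1.21998151e-04]]), 'wrist_force': array([-0.381271  ,  0.27959675, -0.07443082]), 'moment': array([0.00365006, 0.02495267, 0.00392074]), 'gripper_width': 1.0008019174107798}
```

View pics/scene0.png

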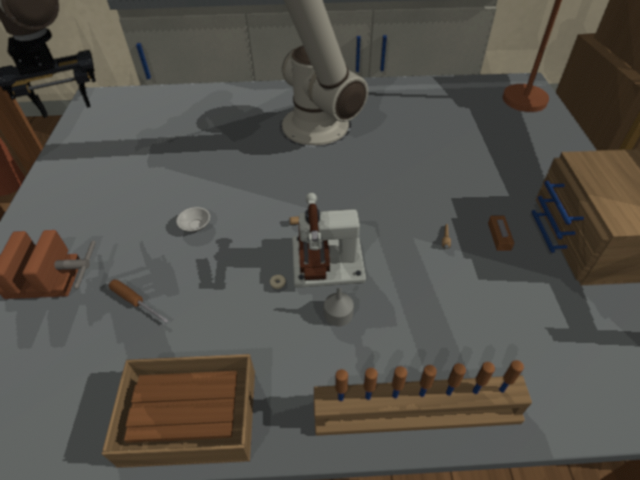

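View pics/top0.png

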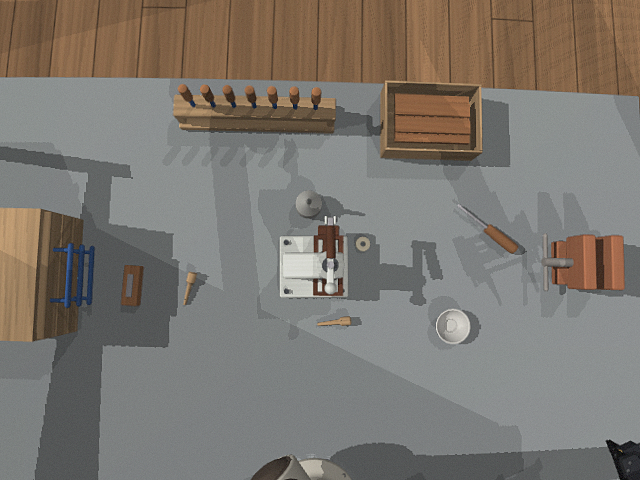

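```bash
python3 - <<'E'
import cv2,numpy as np
a=cv2.imread("pics/scene0.png")[180:300,270:380]; b=cv2.imread("pics/top0.png")[195:315,270:380]
cv2.imwrite("pics/crop0.png",cv2.resize(np.hstack([a,b]),(792,432),interpolation=cv2.INTER_CUBIC))
E
```

```text
(no output)
```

View pics/crop0.png

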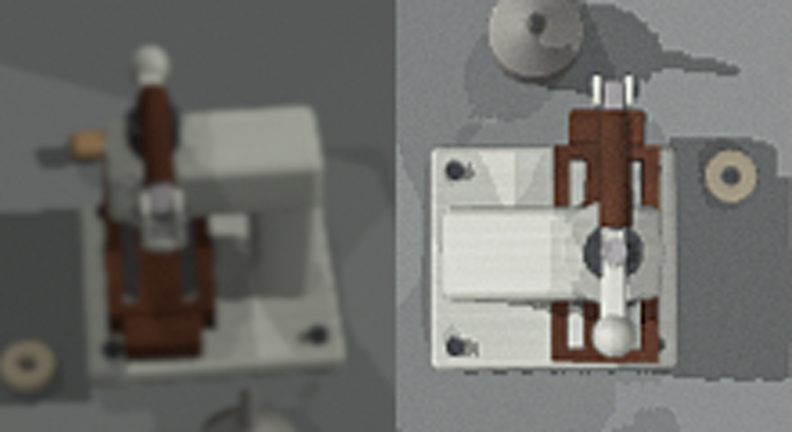

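```bash
cat > h.py <<'E'
from station import *
import cv2,numpy as np
def ray(n,p):
    c=camera_info(n); K=np.array([[c['fx'],0,c['cx']],[0,c['fy'],c['cy']],[0,0,1.]])
    d=np.append(cv2.undistortPoints(np.array([[p]],float),K,np.array([c['k1'],0,0,0.]))[0,0],1)
    R=cv2.Rodrigues(c['rvec'])[0]; return -R.T@c['tvec'],R.T@d/np.linalg.norm(d)
def onz(n,p,z):
    o,d=ray(n,p); return o+d*(z-o[2])/d[2]
def tri(p,q):
    o,d=ray("top",p);u,e=ray("scene",q)
    t=np.linalg.lstsq(np.c_[d,-e],u-o,rcond=None)[0]; a=o+t[0]*d;b=u+t[1]*e
    return (a+b)/2,np.linalg.norm(a-b)
def proj(n,P):
    c=camera_info(n); K=np.array([[c['fx'],0,c['cx']],[0,c['fy'],c['cy']],[0,0,1.]])
    return cv2.projectPoints(np.array(P,float).reshape(-1,1,3),c['rvec'],c['tvec'],K,np.array([c['k1'],0,0,0.]))[0][:,0]
E
python3 - <<'E'
from h import *
np.set_printoptions(precision=4,suppress=True)
T=lambda u,v:(270+(u-396)/3.6,195+v/3.6); S=lambda u,v:(270+u/3.6,180+v/3.6)
print("pivot",onz("top",T(614,92),.179),tri(T(614,92),S(163,205)))
print("gripend",tri(T(614,228),S(155,88)))
print("ball",tri(T(613,335),S(150,62)))
print("boss",onz("top",T(612,253),.15))
for z in (.15,.175):print("tip",onz("top",T(614,250),z))
print("burn",onz("top",(309,204),.05), "cams",ray("top",(0,0))[0],ray("scene",(0,0))[0])
E
```

```text
pivot [ 0.6163 -0.0193  0.179 ] (array([ 0.6166, -0.0176,  0.1776]), np.float64(0.003550593925872461))
gripend (array([ 0.5436, -0.0186,  0.1908]), np.float64(0.0025230161313470004))
ball (array([ 0.4873, -0.0209,  0.1571]), np.float64(0.002622772455700921))
boss [ 0.5315 -0.0212  0.15  ]
tip [ 0.5332 -0.0223  0.15  ]
tip [ 0.5325 -0.021   0.175 ]
burn [0.6683 0.0223 0.05  ] cams [0.5097 0.0248 1.024 ] [ 1.1925 -0.0185  0.8207]
```

Request:
jog_arm([
  [[0,-0.04,0],[0,10.5,0],0.087],
  [[0,-0.04,0],[0,10.45,0],0.087],
  [[0.047,0,-0.0285],[0,0,0],0.087],
  [[0.047,0,-0.0285],[0,0,0],0.087],
  [[0.047,0,-0.0285],[0,0,0],0.087],
  [[0.047,0,-0.0285],[0,0,0],0.087],
  [[0.047,0,-0.0285],[0,0,0],0.087],
  [[0.047,0,-0.0285],[0,0,0],0.087],
  [[0.047,0,-0.0285],[0,0,0],0.087],
  [[0.047,0,-0.0285],[0,0,0],0.087],
])

```text
time_s: 1.35
tcp_pos: [0.4519, -0.2058, 0.3023]
ee_rot: [[-0.0, -0.0, -1.0], [1.0, 0.0, -0.0], [0.0, -1.0, 0.0]]
wrist_force: [0.6, -0.0, 0.2]
gripper_width: 0.998
```

Request:
jog_arm([
  [[0.047,0,-0.0285],[0,0,0],0.087],
  [[0.047,0,-0.0285],[0,0,0],0.087],
  [[0.03,0,-0.01],[0,0,0],0.07],
  [[0,0,0],[0,0,0],0.06],
  [[0,0,0],[0,0,0],0.05],
])

```text
time_s: 1.98
tcp_pos: [0.5181, -0.0839, 0.3023]
ee_rot: [[-0.0, -0.001, -1.0], [1.0, -0.0, -0.0], [-0.0, -1.0, 0.001]]
wrist_force: [0.1, -0.2, -1.1]
gripper_width: 0.743
```

```bash
python3 - <<'E'
from h import *
s=sense(); print(s['time_s'],s['tcp_pos'],s['ee_rot'].round(4),s['wrist_force'],s['gripper_width'],s['joints'].round(1))
im=capture("scene")[:,:,::-1][100:260,220:400]; cv2.imwrite("pics/s1.png",cv2.resize(im,(675,600),interpolation=cv2.INTER_CUBIC))
E
```

```text
1.975 [ 0.51811937 -0.08388138  0.30229505] [[-2.e-04 -8.e-04 -1.e+00]
 [ 1.e+00 -2.e-04 -2.e-04]
 [-2.e-04 -1.e+00  8.e-04]] [ 0.10813098 -0.22863492 -1.09018301] 0.7428121595274969 [  8.5   9.4  -5.5   0.  -75.1 -98.5]
```

View pics/s1.png

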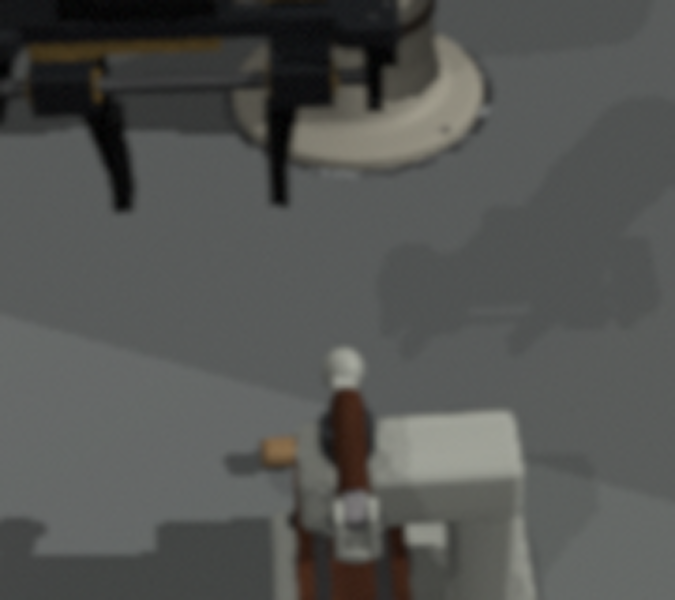

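```bash
python3 - <<'E'
from h import *
f=675/180
print("meas",220+201.5/f,100+207/f,"pred",proj("scene",sense()['tcp_pos']))
S=lambda u,v:(220+u/f,100+v/f)
# handle axis: cast onto plane y=-.02 -> x,z
for n,u,v in(("gripend",348,392),("gripmid",350,440),("cheektop",355,495),("ball",345,368)):
    o,d=ray("scene",S(u,v)); t=((-.0195)-o[1])/d[1] if 0 else None
    for z in(.175,.183,.195): print(n,z,onz("scene",S(u,v),z).round(4))
E
```

```text
meas 273.73333333333335 155.2 pred [[273.67893832 151.40388584]]
gripend 0.175 [ 0.5277 -0.0179  0.175 ]
gripend 0.183 [ 0.5359 -0.0179  0.183 ]
gripend 0.195 [ 0.5483 -0.0179  0.195 ]
gripmid 0.175 [ 0.5632 -0.0179  0.175 ]
gripmid 0.183 [ 0.571  -0.0179  0.183 ]
gripmid 0.195 [ 0.5827 -0.0179  0.195 ]
cheektop 0.175 [ 0.6019 -0.0165  0.175 ]
cheektop 0.183 [ 0.6092 -0.0166  0.183 ]
cheektop 0.195 [ 0.6202 -0.0166  0.195 ]
ball 0.175 [ 0.5091 -0.0189  0.175 ]
ball 0.183 [ 0.5176 -0.0189  0.183 ]
ball 0.195 [ 0.5303 -0.0189  0.195 ]
```

Request:
jog_arm([
  [[0.033,0,-0.024],[0,0,0],0.05],
  [[0.0325,0,-0.023],[0,0,0],0.05],
  [[0,0.04,0],[0,0,0],0.05],
  [[0,0.04,0],[0,0,0],0.05],
  [[0,0.03,0],[0,0,0],0.045],
  [[0,0.015,0],[0,0,0],0.04],
  [[0,0.008,0],[0,0,0],0.034],
  [[0,0,0],[0,0,0],0.034],
])

```text
time_s: 3.02
tcp_pos: [0.5658, -0.0184, 0.17]
ee_rot: [[0.0, 0.001, -1.0], [1.0, -0.0, 0.0], [-0.0, -1.0, -0.001]]
wrist_force: [0.7, -0.2, 0.1]
gripper_width: 0.405
```

```bash
python3 - <<'E'
from h import *
s=sense(); print(s['time_s'],s['tcp_pos'],s['wrist_force'],s['gripper_width'])
a=capture("scene")[:,:,::-1][160:270,260:370]; b=capture("top")[:,:,::-1][200:310,275:385]; cv2.imwrite("pics/s2.png",cv2.resize(np.hstack([a,b]),(800,400),interpolation=cv2.INTER_CUBIC))
E
```

```text
3.025 [ 0.56578294 -0.01842548  0.16999324] [ 0.70607872 -0.21074886  0.09518985] 0.4051486263022515
```

View pics/s2.png

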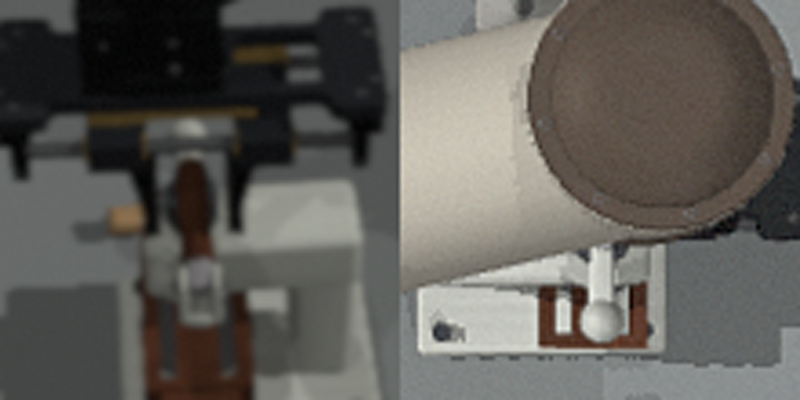

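Request:
jog_arm([
  [[0,0,0],[0,0,0],0.022],
  [[0,0,0],[0,0,0],0.02],
  [[0,0,0],[0,0,0],0.018],
])

```text
time_s: 3.5
tcp_pos: [0.5656, -0.018, 0.1698]
ee_rot: [[-0.0, 0.0, -1.0], [1.0, 0.0, -0.0], [0.0, -1.0, -0.0]]
wrist_force: [0.3, 0.3, 0.5]
gripper_width: 0.224
```

Request:
jog_arm([
  [[0,0,0],[0,0,0],0.012],
  [[0,0,0],[0,0,0],0.01],
  [[0,0,0],[0,0,0],0.01],
])

```text
time_s: 3.88
tcp_pos: [0.5655, -0.0181, 0.1697]
ee_rot: [[-0.0, 0.0, -1.0], [1.0, -0.0, -0.0], [-0.0, -1.0, -0.0]]
wrist_force: [-0.2, -0.4, 0.4]
gripper_width: 0.2
```

Request:
jog_arm([
  [[0,-0.0066,-0.0023],[0,0,0],0.01],
  [[0,-0.0061,-0.003],[0,0,0],0.01],
  [[0,-0.0056,-0.0038],[0,0,0],0.01],
  [[0,-0.0051,-0.0045],[0,0,0],0.01],
])

```text
time_s: 4.38
tcp_pos: [0.5761, -0.0179, 0.1916]
ee_rot: [[0.0, -0.008, -1.0], [1.0, 0.0, 0.0], [0.0, -1.0, 0.008]]
wrist_force: [-7.5, 2.4, -6.9]
gripper_width: 0.197
```

Request:
jog_arm([
  [[0,-0.0045,-0.0051],[0,0,0],0.01],
  [[0,-0.0037,-0.0056],[0,0,0],0.01],
  [[0,-0.003,-0.0061],[0,0,0],0.01],
])

```text
time_s: 4.75
tcp_pos: [0.5911, -0.0178, 0.2033]
ee_rot: [[0.001, -0.012, -1.0], [1.0, 0.0, 0.001], [0.0, -1.0, 0.012]]
wrist_force: [-12.2, 4.2, -0.9]
gripper_width: 0.199
```

Request:
jog_arm([
  [[0.0008,-0.0021,-0.0064],[0,0,0],0.01],
  [[0.0005,-0.0013,-0.0067],[0,0,0],0.01],
])

```text
time_s: 5.0
tcp_pos: [0.6052, -0.0174, 0.2089]
ee_rot: [[0.0, -0.009, -1.0], [1.0, -0.002, 0.0], [-0.002, -1.0, 0.009]]
wrist_force: [-12.2, 0.9, 5.1]
gripper_width: 0.192
```

Request:
jog_arm([
  [[0,-0.0005,-0.004],[0,0,0],0.01],
  [[0,0,0],[0,0,0],0.01],
])

```text
time_s: 5.25
tcp_pos: [0.6109, -0.0173, 0.2103]
ee_rot: [[0.0, -0.005, -1.0], [1.0, -0.001, 0.0], [-0.001, -1.0, 0.005]]
wrist_force: [-9.5, 1.8, 4.2]
gripper_width: 0.194
```

Request:
jog_arm([
  [[0,0,-0.003],[0,0,0],0.01],
  [[0,0,0],[0,0,0],0.01],
])

```text
time_s: 5.5
tcp_pos: [0.6139, -0.0173, 0.2107]
ee_rot: [[-0.0, -0.004, -1.0], [1.0, -0.001, -0.0], [-0.001, -1.0, 0.004]]
wrist_force: [-9.1, 1.9, 4.7]
gripper_width: 0.19
```

Request:
jog_arm([
  [[0,0,-0.003],[0,0,0],0.01],
  [[0,0,0],[0,0,0],0.01],
])

```text
time_s: 5.75
tcp_pos: [0.6171, -0.0172, 0.211]
ee_rot: [[-0.0, -0.003, -1.0], [1.0, -0.001, -0.0], [-0.001, -1.0, 0.003]]
wrist_force: [-9.7, 1.1, 5.6]
gripper_width: 0.184
```

```bash
python3 - <<'E'
from h import *
a=capture("scene")[:,:,::-1][150:270,260:380]; cv2.imwrite("pics/s3.png",cv2.resize(a,(600,600),interpolation=cv2.INTER_CUBIC))
print(sense()['tcp_pos'],proj("scene",[[.616,-.0175,.175],[.616,-.0175,.251],sense()['tcp_pos']]))
E
```

```text
[ 0.61705152 -0.01725309  0.21094843] [[314.39173223 237.60716687]
 [313.2239475  208.55748465]
 [314.01346429 224.76944369]]
```

View pics/s3.png

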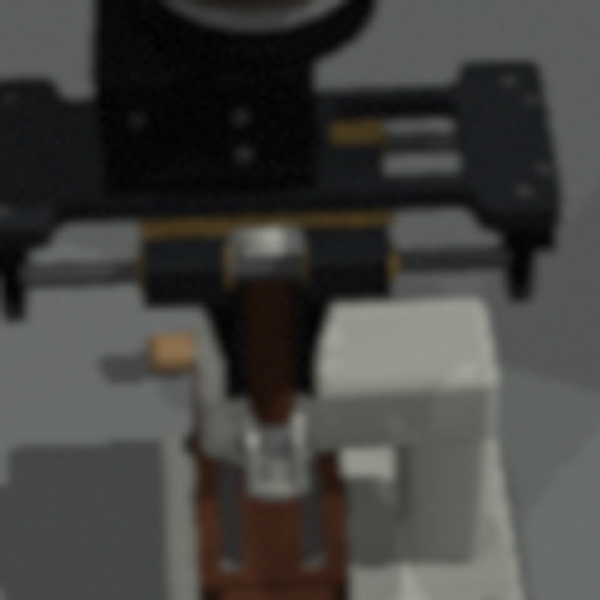

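Request:
jog_arm([
  [[0,0,0],[0,0,0],0.035],
  [[0,0,0],[0,0,0],0.035],
  [[0,0,0],[0,0,0],0.035],
])

```text
time_s: 6.18
tcp_pos: [0.6201, -0.0168, 0.2091]
ee_rot: [[-0.0, 0.003, -1.0], [1.0, 0.0, -0.0], [0.0, -1.0, -0.003]]
wrist_force: [-0.2, -0.6, 0.2]
gripper_width: 0.375
```

Request:
jog_arm([
  [[0,0,0.02],[0,0,0],0.035],
  [[0,0,0.02],[0,0,0],0.035],
  [[0,0,0],[0,0,0],0.0],
  [[0,0,0],[0,0,0],0.0],
  [[0,0,0],[0,0,0],0.0],
  [[0,0,0],[0,0,0],0.0],
])

```text
time_s: 6.92
tcp_pos: [0.5794, -0.0168, 0.2078]
ee_rot: [[-0.0, -0.0, -1.0], [1.0, -0.0, -0.0], [-0.0, -1.0, 0.0]]
wrist_force: [-0.3, 0.6, 0.2]
gripper_width: 0.047
```

```bash
python3 - <<'E'
from h import *
a=capture("scene")[:,:,::-1][150:270,260:380]; cv2.imwrite("pics/s4.png",cv2.resize(a,(600,600),interpolation=cv2.INTER_CUBIC))
s=sense();print(s['tcp_pos'],s['wrist_force'],s['gripper_width'])
E
```

```text
[ 0.57931957 -0.0167792   0.20781348] [ 0.25817773  0.06279199 -0.10520611] 0.028614845666386488
```

View pics/s4.png

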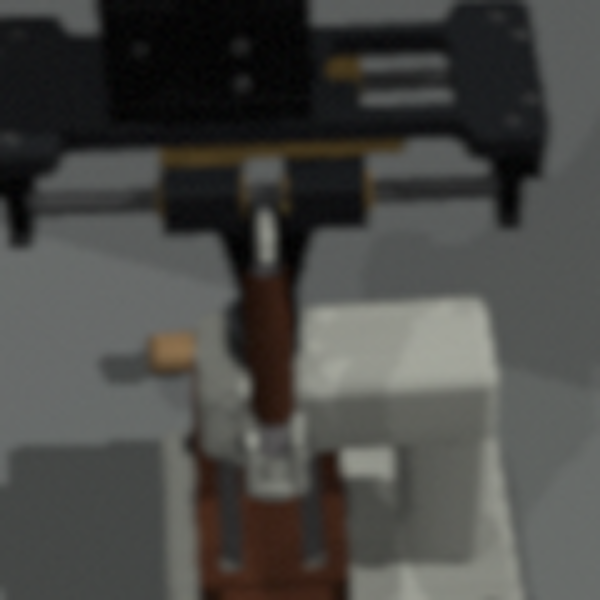

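Request:
jog_arm([
  [[0,0,-0.012],[0,0,0],0.0],
  [[0,0,0],[0,0,0],0.0],
])

```text
time_s: 7.22
tcp_pos: [0.5919, -0.0168, 0.2079]
ee_rot: [[0.0, 0.0, -1.0], [1.0, -0.0, 0.0], [-0.0, -1.0, -0.0]]
wrist_force: [-1.4, -0.3, -0.5]
gripper_width: 0.002
```

Request:
jog_arm([
  [[0,0,-0.003],[0,0,0],0.0],
  [[0,0,0],[0,0,0],0.0],
])

```text
time_s: 7.48
tcp_pos: [0.594, -0.0168, 0.208]
ee_rot: [[-0.0, -0.0, -1.0], [1.0, -0.0, -0.0], [-0.0, -1.0, 0.0]]
wrist_force: [-2.0, -0.5, 1.5]
gripper_width: 0.007
```

Request:
jog_arm([
  [[0,0,-0.002],[0,0,0],0.0],
  [[0,0,0],[0,0,0],0.0],
])

```text
time_s: 7.72
tcp_pos: [0.5961, -0.0168, 0.2082]
ee_rot: [[-0.0, 0.0, -1.0], [1.0, -0.0, -0.0], [-0.0, -1.0, -0.0]]
wrist_force: [-2.7, -0.3, 1.8]
gripper_width: 0.002
```

Request:
jog_arm([
  [[0,0,-0.002],[0,0,0],0.0],
  [[0,0,0],[0,0,0],0.0],
])

```text
time_s: 7.98
tcp_pos: [0.5981, -0.0167, 0.208]
ee_rot: [[-0.0, 0.0, -1.0], [1.0, 0.0, -0.0], [0.0, -1.0, -0.0]]
wrist_force: [-2.3, -0.4, 1.4]
gripper_width: 0.005
```

Request:
jog_arm([
  [[0,0,-0.003],[0,0,0],0.0],
  [[0,0,0],[0,0,0],0.0],
])

```text
time_s: 8.22
tcp_pos: [0.5988, -0.017, 0.208]
ee_rot: [[-0.0, -0.006, -1.0], [1.0, -0.001, -0.0], [-0.001, -1.0, 0.006]]
wrist_force: [-9.1, 0.3, 4.7]
gripper_width: 0.006
```

Request:
jog_arm([
  [[0,0,-0.002],[0,0,0],0.0],
  [[0,0,0],[0,0,0],0.0],
])

```text
time_s: 8.48
tcp_pos: [0.599, -0.0172, 0.208]
ee_rot: [[0.0, -0.01, -1.0], [1.0, -0.001, 0.0], [-0.001, -1.0, 0.01]]
wrist_force: [-11.9, 1.6, 7.2]
gripper_width: 0.002
```

Request:
jog_arm([
  [[0,0,-0.002],[0,0,0],0.0],
  [[0,0,0],[0,0,0],0.0],
])

```text
time_s: 8.72
tcp_pos: [0.5993, -0.0173, 0.208]
ee_rot: [[0.0, -0.013, -1.0], [1.0, -0.001, 0.0], [-0.001, -1.0, 0.013]]
wrist_force: [-16.4, 2.2, 10.3]
gripper_width: 0.002
```

Request:
jog_arm([
  [[0,0,0.02],[0,0,0],0.02],
  [[0,0,0.01],[0,0,0],0.04],
  [[0,0,0],[0,0,0],0.04],
  [[0,0,-0.021],[0,0,0],0.04],
  [[0,0,-0.021],[0,0,0],0.04],
  [[0,0,0],[0,0,0],0.03],
  [[0,0,0],[0,0,0],0.02],
  [[0,0,0],[0,0,0],0.01],
  [[0,0,0],[0,0,0],0.01],
])

```text
time_s: 9.85
tcp_pos: [0.6166, -0.0168, 0.2081]
ee_rot: [[-0.0, 0.0, -1.0], [1.0, 0.0, -0.0], [0.0, -1.0, -0.0]]
wrist_force: [0.2, -0.7, -0.2]
gripper_width: 0.197
```

Request:
jog_arm([
  [[0,0,0],[0,0,0],0.01],
  [[0,0,0],[0,0,0],0.01],
])

```text
time_s: 10.1
tcp_pos: [0.6167, -0.0168, 0.2081]
ee_rot: [[-0.0, -0.0, -1.0], [1.0, -0.0, -0.0], [-0.0, -1.0, 0.0]]
wrist_force: [0.3, 0.4, 0.3]
gripper_width: 0.199
```

```bash
python3 - <<'E'
import numpy as np
a0=.02;R=.0855;th=np.r_[np.arange(0,1.01,.1),np.arange(1.05,2.8,.05)]
P=R*np.c_[np.cos(a0-th),np.sin(a0-th)]
for t,d in zip(th[1:],np.diff(P,axis=0)): print(f"{t:.2f} [{d[1]:.4f},0,{-d[0]:.4f}]")
E
```

```text
0.10 [-0.0085,0,0.0003]
0.20 [-0.0085,0,0.0011]
0.30 [-0.0083,0,0.0019]
0.40 [-0.0081,0,0.0028]
0.50 [-0.0078,0,0.0036]
0.60 [-0.0074,0,0.0043]
0.70 [-0.0069,0,0.0050]
0.80 [-0.0064,0,0.0057]
0.90 [-0.0058,0,0.0063]
1.00 [-0.0051,0,0.0069]
1.05 [-0.0023,0,0.0036]
1.10 [-0.0021,0,0.0037]
1.15 [-0.0019,0,0.0038]
1.20 [-0.0017,0,0.0039]
1.25 [-0.0015,0,0.0040]
1.30 [-0.0013,0,0.0041]
1.35 [-0.0011,0,0.0041]
1.40 [-0.0009,0,0.0042]
1.45 [-0.0007,0,0.0042]
1.50 [-0.0005,0,0.0042]
1.55 [-0.0003,0,0.0043]
1.60 [-0.0001,0,0.0043]
1.65 [0.0001,0,0.0043]
1.70 [0.0004,0,0.0043]
1.75 [0.0006,0,0.0042]
1.80 [0.0008,0,0.0042]
1.85 [0.0010,0,0.0042]
1.90 [0.0012,0,0.0041]
1.95 [0.0014,0,0.0040]
2.00 [0.0016,0,0.0040]
2.05 [0.0018,0,0.0039]
2.10 [0.0020,0,0.0038]
2.15 [0.0022,0,0.0037]
2.20 [0.0024,0,0.0036]
2.25 [0.0025,0,0.0034]
2.30 [0.0027,0,0.0033]
2.35 [0.0029,0,0.0032]
2.40 [0.0030,0,0.0030]
2.45 [0.0032,0,0.0029]
2.50 [0.0033,0,0.0027]
2.55 [0.0034,0,0.0025]
2.60 [0.0036,0,0.0024]
2.65 [0.0037,0,0.0022]
2.70 [0.0038,0,0.0020]
2.75 [0.0039,0,0.0018]
```

Request:
jog_arm([
  [[-0.0085,0,0.0],[0,0,0],0.01],
  [[-0.0085,0,0.0009],[0,0,0],0.01],
  [[-0.0083,0,0.0019],[0,0,0],0.01],
])

```text
time_s: 10.48
tcp_pos: [0.614, -0.0409, 0.2081]
ee_rot: [[-0.001, 0.0, -1.0], [1.0, 0.003, -0.001], [0.003, -1.0, -0.0]]
wrist_force: [-2.4, 5.7, 0.8]
gripper_width: 0.2
```

Request:
jog_arm([
  [[-0.0081,0,0.0028],[0,0,0],0.01],
  [[-0.0078,0,0.0036],[0,0,0],0.01],
  [[-0.0074,0,0.0043],[0,0,0],0.01],
])

```text
time_s: 10.85
tcp_pos: [0.604, -0.064, 0.2081]
ee_rot: [[-0.001, 0.002, -1.0], [1.0, 0.003, -0.001], [0.003, -1.0, -0.002]]
wrist_force: [0.9, 5.6, 0.3]
gripper_width: 0.201
```

Request:
jog_arm([
  [[-0.0069,0,0.005],[0,0,0],0.01],
  [[-0.0064,0,0.0057],[0,0,0],0.01],
])

```text
time_s: 11.1
tcp_pos: [0.5938, -0.0774, 0.2081]
ee_rot: [[-0.001, 0.003, -1.0], [1.0, 0.003, -0.001], [0.003, -1.0, -0.003]]
wrist_force: [1.6, 5.0, -0.4]
gripper_width: 0.201
```

Request:
jog_arm([
  [[-0.0058,0,0.0063],[0,0,0],0.01],
  [[-0.0051,0,0.0069],[0,0,0],0.01],
])

```text
time_s: 11.35
tcp_pos: [0.5811, -0.0886, 0.2082]
ee_rot: [[-0.0, 0.004, -1.0], [1.0, 0.002, -0.0], [0.002, -1.0, -0.004]]
wrist_force: [4.0, 4.8, -1.5]
gripper_width: 0.198
```

Request:
jog_arm([
  [[-0.0023,0,0.0036],[0,0,0],0.01],
  [[-0.0021,0,0.0037],[0,0,0],0.01],
])

```text
time_s: 11.6
tcp_pos: [0.5731, -0.0936, 0.2082]
ee_rot: [[-0.0, 0.002, -1.0], [1.0, 0.001, -0.0], [0.001, -1.0, -0.002]]
wrist_force: [4.6, 3.2, -1.9]
gripper_width: 0.2
```

Request:
jog_arm([
  [[-0.0019,0,0.0038],[0,0,0],0.01],
  [[-0.0017,0,0.0039],[0,0,0],0.01],
])

```text
time_s: 11.85
tcp_pos: [0.5648, -0.0976, 0.2081]
ee_rot: [[-0.0, 0.001, -1.0], [1.0, 0.0, -0.0], [0.0, -1.0, -0.001]]
wrist_force: [5.0, 3.5, -1.7]
gripper_width: 0.199
```

Request:
jog_arm([
  [[-0.0016,0,0.004],[0,0,0],0.01],
  [[-0.0014,0,0.0041],[0,0,0],0.01],
])

```text
time_s: 12.1
tcp_pos: [0.5564, -0.1007, 0.2081]
ee_rot: [[-0.0, 0.001, -1.0], [1.0, -0.0, -0.0], [-0.0, -1.0, -0.001]]
wrist_force: [4.6, 3.4, -1.8]
gripper_width: 0.2
```

Request:
jog_arm([
  [[-0.0011,0,0.0041],[0,0,0],0.01],
  [[-0.0009,0,0.0042],[0,0,0],0.01],
])

```text
time_s: 12.35
tcp_pos: [0.5481, -0.1028, 0.2081]
ee_rot: [[-0.0, 0.0, -1.0], [1.0, -0.0, -0.0], [-0.0, -1.0, -0.0]]
wrist_force: [4.7, 3.5, -1.6]
gripper_width: 0.198
```

Request:
jog_arm([
  [[-0.0007,0,0.0042],[0,0,0],0.01],
  [[-0.0005,0,0.0042],[0,0,0],0.01],
])

```text
time_s: 12.6
tcp_pos: [0.5397, -0.104, 0.2081]
ee_rot: [[-0.0, 0.0, -1.0], [1.0, -0.0, -0.0], [-0.0, -1.0, -0.0]]
wrist_force: [4.9, 2.0, -1.7]
gripper_width: 0.199
```

Request:
jog_arm([
  [[-0.0004,0,0.0043],[0,0,0],0.01],
  [[-0.0002,0,0.0043],[0,0,0],0.01],
])

```text
time_s: 12.85
tcp_pos: [0.5311, -0.1044, 0.2082]
ee_rot: [[-0.0, 0.0, -1.0], [1.0, -0.0, -0.0], [-0.0, -1.0, -0.0]]
wrist_force: [4.5, 1.8, -1.6]
gripper_width: 0.2
```

Request:
jog_arm([
  [[0.0001,0,0.0043],[0,0,0],0.01],
  [[0.0004,0,0.0043],[0,0,0],0.01],
])

```text
time_s: 13.1
tcp_pos: [0.5225, -0.1039, 0.2082]
ee_rot: [[-0.0, 0.001, -1.0], [1.0, -0.0, -0.0], [-0.0, -1.0, -0.001]]
wrist_force: [5.2, 1.7, -3.2]
gripper_width: 0.196
```

Request:
jog_arm([
  [[0.0005,0,0.0042],[0,0,0],0.01],
  [[0.0007,0,0.0042],[0,0,0],0.01],
])

```text
time_s: 13.35
tcp_pos: [0.5142, -0.1027, 0.2081]
ee_rot: [[-0.0, 0.001, -1.0], [1.0, -0.0, -0.0], [-0.0, -1.0, -0.001]]
wrist_force: [5.4, 1.5, -3.4]
gripper_width: 0.203
```

Request:
jog_arm([
  [[0.001,0,0.0042],[0,0,0],0.01],
  [[0.0013,0,0.0041],[0,0,0],0.01],
])

```text
time_s: 13.6
tcp_pos: [0.5059, -0.1005, 0.2081]
ee_rot: [[-0.0, 0.001, -1.0], [1.0, -0.0, -0.0], [-0.0, -1.0, -0.001]]
wrist_force: [5.2, 0.9, -3.2]
gripper_width: 0.199
```

Request:
jog_arm([
  [[0.0015,0,0.004],[0,0,0],0.01],
  [[0.0016,0,0.004],[0,0,0],0.01],
])

```text
time_s: 13.85
tcp_pos: [0.4979, -0.0976, 0.2081]
ee_rot: [[-0.0, 0.001, -1.0], [1.0, -0.001, -0.0], [-0.001, -1.0, -0.001]]
wrist_force: [5.1, 1.7, -3.2]
gripper_width: 0.2
```

Request:
jog_arm([
  [[0.0019,0,0.0038],[0,0,0],0.01],
  [[0.002,0,0.0038],[0,0,0],0.01],
])

```text
time_s: 14.1
tcp_pos: [0.4903, -0.0938, 0.2082]
ee_rot: [[-0.0, 0.001, -1.0], [1.0, -0.001, -0.0], [-0.001, -1.0, -0.001]]
wrist_force: [5.7, 0.7, -3.6]
gripper_width: 0.2
```

Request:
jog_arm([
  [[0.0022,0,0.0036],[0,0,0],0.01],
])

```text
time_s: 14.22
tcp_pos: [0.4867, -0.0917, 0.2081]
ee_rot: [[-0.0, 0.001, -1.0], [1.0, -0.001, -0.0], [-0.001, -1.0, -0.001]]
wrist_force: [6.1, -0.2, -3.3]
gripper_width: 0.205
```

Request:
jog_arm([
  [[0.0025,0,0.0035],[0,0,0],0.01],
])

```text
time_s: 14.35
tcp_pos: [0.4833, -0.0894, 0.2081]
ee_rot: [[-0.0, 0.001, -1.0], [1.0, -0.001, -0.0], [-0.001, -1.0, -0.001]]
wrist_force: [6.6, -1.2, -4.7]
gripper_width: 0.197
```

Request:
jog_arm([
  [[0.0026,0,0.0033],[0,0,0],0.01],
])

```text
time_s: 14.48
tcp_pos: [0.48, -0.087, 0.2082]
ee_rot: [[-0.0, 0.001, -1.0], [1.0, -0.002, -0.0], [-0.002, -1.0, -0.001]]
wrist_force: [6.4, -2.9, -5.1]
gripper_width: 0.199
```

Request:
jog_arm([
  [[0.0028,0,0.0032],[0,0,0],0.01],
])

```text
time_s: 14.6
tcp_pos: [0.4768, -0.0845, 0.2082]
ee_rot: [[-0.0, 0.001, -1.0], [1.0, -0.002, -0.0], [-0.002, -1.0, -0.001]]
wrist_force: [6.3, -2.6, -5.6]
gripper_width: 0.196
```

Request:
jog_arm([
  [[0.0029,0,0.0032],[0,0,0],0.01],
])

```text
time_s: 14.72
tcp_pos: [0.4737, -0.0817, 0.2082]
ee_rot: [[-0.0, 0.001, -1.0], [1.0, -0.003, -0.0], [-0.003, -1.0, -0.001]]
wrist_force: [6.6, -4.0, -5.0]
gripper_width: 0.195
```

```bash
python3 - <<'E'
from h import *
from scipy.optimize import least_squares
D=np.array([[.5814,-.0886,4,4.8],[.5731,-.0936,4.6,3.2],[.5648,-.0976,5,3.5],[.5564,-.1007,4.6,3.4],[.5481,-.1028,4.7,3.5],[.5397,-.104,4.9,2],[.5311,-.1044,4.5,1.8],[.5225,-.1039,5.2,1.7],[.5142,-.1027,5.4,1.5],[.5059,-.1005,5.2,.9],[.4979,-.0976,5.1,1.7],[.4903,-.0938,5.7,.7],[.4867,-.0917,6.1,-.2],[.4833,-.0894,6.6,-1.2],[.48,-.087,6.4,-2.9],[.4768,-.0845,6.3,-2.6]])
s=sense();D=np.vstack([D,[*s['tcp_pos'][:2],*s['wrist_force'][:2]]])
c=least_squares(lambda p:np.hypot(D[:,0]-p[0],D[:,1]-p[1])-.0855,[.5317,-.0186]).x
a=np.arctan2(D[:,1]-c[1],D[:,0]-c[0]); th=.02-a
F=D[:,2]*-np.sin(a)+D[:,3]*np.cos(a); rad=-(D[:,2]*np.cos(a)+D[:,3]*np.sin(a))
print(c,s['time_s'],s['tcp_pos'],s['wrist_force']);print(np.c_[th,F,rad].round(2))
for n in(0,4):
    f=least_squares(lambda p:p[0]+15.7*np.maximum(th[n:]-p[1],0)-F[n:],[4.9,2.1]);print(f.x,f.fun.std(),"N now",(th[-1]-f.x[1])/.006)
E
```

```text
[ 0.53162669 -0.01891054] 14.725 [ 0.47370701 -0.08168297  0.20818975] [ 6.59114077 -3.98661114 -5.00496798]
[[0.97 6.04 1.58]
 [1.08 5.58 0.56]
 [1.19 5.97 1.28]
 [1.3  5.39 1.92]
 [1.4  5.29 2.53]
 [1.5  5.07 1.53]
 [1.6  4.49 1.83]
 [1.7  4.99 2.25]
 [1.8  4.98 2.57]
 [1.9  4.69 2.42]
 [2.   4.02 3.57]
 [2.1  4.65 3.37]
 [2.14 5.3  3.03]
 [2.19 6.12 2.74]
 [2.24 6.85 1.56]
 [2.29 6.5  2.05]
 [2.34 7.55 1.54]]
[5.11092648 2.15883328] 0.5391463692844541 N now 29.529198488514727
[4.77140333 2.13183985] 0.4141737121148982 N now 34.028104041642436
```

Request:
jog_arm([
  [[0.0021,0,0.0021],[0,0,0],0.01],
])

```text
time_s: 14.85
tcp_pos: [0.4716, -0.0797, 0.2082]
ee_rot: [[-0.0, 0.001, -1.0], [1.0, -0.003, -0.0], [-0.003, -1.0, -0.001]]
wrist_force: [6.7, -4.2, -5.4]
gripper_width: 0.202
```

Request:
jog_arm([
  [[0,0,0],[0,0,0],0.01],
])

```text
time_s: 14.98
tcp_pos: [0.4715, -0.0796, 0.2082]
ee_rot: [[-0.0, 0.001, -1.0], [1.0, -0.002, -0.0], [-0.002, -1.0, -0.001]]
wrist_force: [6.6, -3.6, -4.9]
gripper_width: 0.194
```

Request:
jog_arm([
  [[-0.0014,0,-0.0014],[0,0,0],0.01],
  [[0,0,0],[0,0,0],0.02],
  [[0,0,0],[0,0,0],0.05],
  [[0,0,0],[0,0,0],0.05],
  [[0,0,0],[0,0,0],0.05],
  [[0,0,0],[0,0,0],0.05],
])

```text
time_s: 15.72
tcp_pos: [0.4727, -0.0797, 0.208]
ee_rot: [[-0.0, -0.0, -1.0], [1.0, -0.0, -0.0], [-0.0, -1.0, 0.0]]
wrist_force: [-0.2, 0.1, -0.1]
gripper_width: 0.55
```

Request:
jog_arm([
  [[0,-0.03,0],[0,0,0],0.05],
  [[0,-0.04,0],[0,0,0],0.05],
  [[0,-0.04,0],[0,0,0],0.05],
  [[0,-0.02,0],[0,0,0],0.05],
  [[-0.06,0,0],[0,0,0],0.05],
  [[-0.06,0,0],[0,0,0],0.05],
  [[-0.06,0,0],[0,0,0],0.05],
  [[-0.06,0,0],[0,0,0],0.05],
  [[-0.04,0,0],[0,0,0],0.05],
  [[0,0,0],[0,0,0],0.05],
])

```text
time_s: 16.98
tcp_pos: [0.4723, -0.362, 0.3366]
ee_rot: [[0.004, -0.002, -1.0], [1.0, 0.001, 0.004], [0.001, -1.0, 0.002]]
wrist_force: [0.0, 1.6, -0.2]
gripper_width: 0.569
```

```bash
python3 - <<'E'
from h import *
s=sense();print(s['time_s'],s['tcp_pos'],s['wrist_force'])
a=capture("scene")[:,:,::-1][150:300,250:390]; b=capture("top")[:,:,::-1][185:335,265:405]; cv2.imwrite("pics/s5.png",cv2.resize(np.hstack([a,b]),(800,428),interpolation=cv2.INTER_CUBIC))
G=np.array([.4716,-.0797]); print(proj("scene",[[*G,.187],[*G,.251]])-[250,150],proj("top",[[*G,.187],[*G,.251]])-[265,185])
E
```

```text
16.975 [ 0.47230771 -0.36198738  0.33662214] [ 0.01417782  1.61542431 -0.15079097]
[[31.67304218 32.45449238]
 [29.0933685   7.71317622]] [[ 96.59096224 112.38097919]
 [101.159061   114.14891693]]
```

View pics/s5.png

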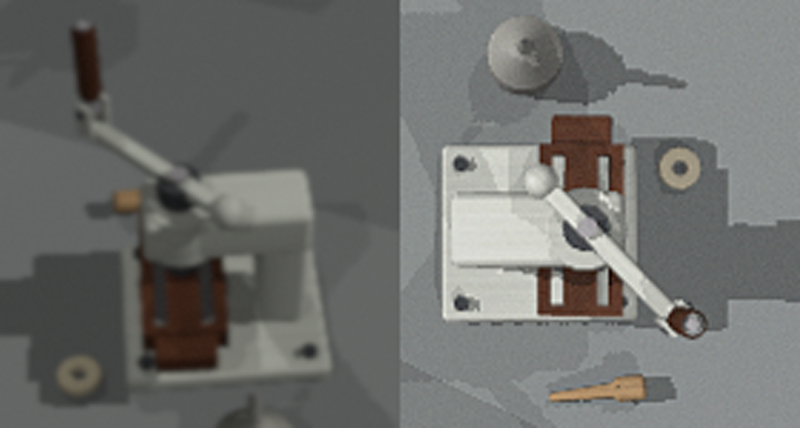

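```bash
python3 -c "
from station import *
print(finish_job())"
```

```text
the job is handed in; nothing more can be done
None
```

I swung the handle up to its stop, cranked the press clockwise until the foot clamped the template at roughly 40 N by estimate, let go, and handed the job in at about 17 s.

- **Handle:** My first lift left the handle a little short of upright. I let go and pushed it home with closed fingers. It stopped moving at tool x = 0.599 m while the force climbed to 16 N, so it is against the stop.
- **Cranking:** I cranked to about 2.37 rad. The drag at the handle was about 4.7 N, and it began to rise at about 2.13 rad, which I took as the touch.
- **Clamping force:** The travel past the touch puts it at about 38–40 N. The last force reading at the handle was 7.7 N, which suggests a lower value of about 32 N. Readings scatter by about 0.4 N, so the two methods agree only roughly. Both are well below the 80 N crush limit.
- **Last pictures:** After release the handle stood upright where my measurements predict. The template looked in place under the foot, and the saddle, burnisher and near peg looked undisturbed. I did not look again at the dish, reamer, shaper and far peg, but the arm did not go near the table. The gripper is clear of everything.

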